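Shut the tagged valve in the bench valve box

TASK

Shut off the tagged supply line at the grey valve box on the bench: push the box's sliding cover all the way back to its stop, then push the long lever that carries the round tag a quarter turn to the left, up to its stop, so that it stands square across its pipe. Only push, with the fingertips or the outside of the fingers: do not grip the cover or the lever. Leave the cover open and the other valve, the one with the short wing handle, as it is, and do not displace the things that stand round the box.

Things in the scene. Friction and masses are not known exactly. Their poses are not given: they have to be found in the camera images.
- valve_box: Grey sheet-metal valve box fixed on the bench, 150 mm deep (x), 330 mm wide (y), rim 80 mm above the bench; origin at the centre of its underside; x points away from the robot, y to its left, z up. Aluminium rails at both sides (outer faces y = +-178 mm, top 96 mm up) run from x = -76 to +214 mm; the cover parks on them behind the well.
- box_centre (a point): Centre of the box's mouth, 80 mm up. Well inside 140 x 320 mm, walls 5 mm, floor 6 mm above the bench. Two 16 mm copper pipes along x at y = +75 and -75 mm, axes 35 mm up, each with a ball valve (body and neck up to 60 mm) and a hose nozzle in front, out to x = -132 mm, top 49 mm up. The two valves change places between starts.
- cover (a joint): How far the aluminium cover (150 x 342 mm, plate 81 to 84 mm above the bench) has slid back along the box's +x, in m: 0 = well covered, 0.135 = at its rear stop, well fully open. It is held in the rails and cannot lift; it stays where it is left. About 3 N moves it.
- cover_edge (a point): Middle of the front face of the cover's turned-up front edge (6 mm thick, 300 mm wide, 81 to 107 mm above the bench), 95 mm above the bench; moves with the cover. Built at box x = -75 mm when the cover is shut, x = +60 mm when fully open. Its axes are the box's.
- lever (a joint): Turn of the tagged lever in rad, counter-clockwise seen from above: 0 = open, lever along its pipe and pointing along the box's +x; 1.571 = shut, at its stop, lever pointing along the box's +y. Stiff (0.25 N m) and stays where it is left.
- lever_hub (a point): On the turning axis (vertical) of the tagged lever, at the lever's mid height, 63 mm above the bench; fixed, at box x = -30 mm and y = +75 or -75 mm.
- lever_tag (a point): Point in the tagged lever at its mid height, below the round brass tag (18 mm) riveted on its top, 58 mm from the hub axis; moves with the lever, x axis along it outwards. The lever is a straight black bar 20 mm wide and 14 mm tall (56 to 70 mm above the bench), grip from 20 mm to 78 mm from the hub axis.
- wing (a joint): Turn of the other valve's short wing handle in rad; 0 = open, as it must stay.
- wing_hub (a point): On the turning axis of the other valve's wing handle (46 mm long, 10 mm wide, lying along the box's x, top 78 mm above the bench), 63 mm above the bench; at box x = -30 mm and the y that the tagged valve does not have.
- beaker: Plastic beaker, 79 x 87 mm, 100 mm tall, standing on the bench left of the box; origin at the centre of its underside. Not part of the job.
- cake: Brown gel cake, 56 mm across, 36 mm tall, on the bench right of the box; origin at the centre of its underside. Not part of the job.
- rod: Glass rod, 255 mm long (its x axis), 7 mm thick, lying on the bench right of the box; origin at its middle. Not part of the job.
- pale_cake: Pale cake, 47 mm across, 36 mm tall, on the bench left of the box; origin at the centre of its underside. Not part of the job.

How it is judged:
By the outcome, as a careful person would: the job done as asked, in the order asked, and still so for the second after the job is handed in, with the robot touching nothing.
It also fails if it takes over 48 s, if anything falls off the work surface, if the arm or the gripper's body presses on something with over 40 N, if the wrist force passes 120 N, or if a joint passes its speed limit or range.

ROBOT

A 6-joint arm with a two-finger parallel gripper is mounted at the origin on a cart in front of the work surface, level with it; the furniture and walls round the work are solid. World frame = base frame: x ahead of the robot, y to its left, z up, the work surface at z = 0. Lengths are in m, angles in rad, forces in N, time in s.
With the tool pointing down it reaches from about 0.325 to 0.775 m from the base axis. Payload 5.5 kg.
Tool frame: the origin (TCP) lies at the very end of the fingers, on their centre line; the grasp point (between the pads) lies 19 mm behind it (arm.grip_depth is the distance from the TCP to the grasp point, in m); z points along the fingers, y is the line along which they close (so a half turn about z gives the same grasp; the last joint's range is limited). The gripper opens to 88 mm and grips with 3 to 60 N. Pads are 20 mm wide; open, the fingers measure 115 mm over their backs; the gripper's body (75 mm by 178 mm) begins 61 mm behind the grasp point.
Start: joints at [-1.275, 0.091, 1.231, -0, 1.82, -0.057], TCP at [0.207, -0.563, 0.223] pointing down, gripper open.
Joint ranges: [-2.87, 2.87], [-0.86, 2.18], [0.17, 2.46], [-1.51, 4.65], [0.06, 2.69], [-2.65, 2.65]. Speed limits (rad/s): [2.57, 2.57, 3.01, 3.14, 3.14, 3.14].

INTERFACE

Orientations are given as [roll, pitch, yaw] about the fixed x, y, z axes, in that order (R = Rz(yaw) Ry(pitch) Rx(roll)).
In Python, from cell import arm, viewer gives the robot as it stands.
- The arm moves only by the tool apply_moves, never from a script. Its argument "commands" is a list that holds one entry, the list of rows, each a list of 5 numbers: the shift along the world's x, y, z in mm, then the turn about the world's z in rad, then the opening in per cent of the stroke, from 0 (shut) to 100 (fully open). In form: [[[x, y, z, turn, grip], ...]]. A call has 1 to 5 rows; each row shifts and turns the commanded pose from where the row before left it; what a row does not reach is not made up. A row lasts 1/12 s, in which the tool goes at most 41.7 mm and 7.16 degrees, less where a joint would pass 70% of its speed; a pose out of reach is approached as far as the arm can. A call is refused whole if a number of a shift passes 41.7 or a number of a turn 0.125, either way. A call with a gripper value outside its range is refused whole. The fingers move at their own pace and stop on an object; the grip force is fixed at half the most. Time passes only in rows, so rows that do not move let the fingers close. It gives the time, the measured TCP pose, the force, the opening and the grip force at its end, in the units of the state.
- arm.observe(): the state, without advancing time (a new reading comes with each control period).
- viewer.snapshot(name): name is "scene" or "top"; returns (picture, depth): 420x560x3 uint8, red, green, blue; 420x560 float32, m along the optical axis (not along the pixel's ray), 0 where there is no reading.
- viewer.camera_params(name): a dict with "fov_y" (degrees; the focal length in pixels is half the picture's height over the tangent of half this angle, whatever the lens; pixels are square), "cx", "cy" (the principal point, pixels), "k1" (the pictures are not rectified: a ray, as slopes to the right and down, at radius r is drawn at 1 + k1 r^2 times it, then the intrinsics apply), "rvec" (rotation vector, rad) and "tvec" (3), from world to camera coordinates, as OpenCV has them. Camera axes: x right, y down, z forward; pixel columns grow to the right and rows downward; lengths in m; the calibration is good to about 2 mm. A picture is of the moment at which its call begins. camera_params takes no time and is no camera call.
- arm.hand_in(): hands the job in; it is judged then, once.
The state is a dict: "time": time; "joint_positions": joint angles; "qvel": joint speeds; "tau": joint torques, N m; "tcp_pos": TCP position; "ee_rot": TCP orientation; "contact_force": force on the tool from outside, world axes, zero at the start; "wrist_torque": the same for the moment, N m; "opening": finger opening in m; "grip_force": force on a finger pad.
Only numpy, scipy, OpenCV 4.12 (cv2) and the standard library are available. Lean on these libraries where they do the work, as an engineer would, in place of code of your own. Each camera call takes 0.05 s, during which the arm holds its last target. There are 200 camera calls.

## Working session

There is one attempt and no reset: what is moved stays moved. The work goes in short steps, Python scripts to look and compute and a tool call to move; the robot and the scene stay as the last step left them, time stands still between calls to the robot, and variables do not carry over. Pictures are saved under pics/ and viewed, at most 10 in all, crops included, and the job is handed in when it is done.

Besides the shell and the picture viewer there is one more tool, called after "Call:" as name([rows], argument=value, ...), one row to a line, values as JSON. apply_moves: Moves the arm, as the interface text tells. Its arguments: {"type":"object","properties":{"commands":{"type":"array","items":{"type":"array","items":{"type":"array","items":{"type":"number"}}}}},"required":["commands"]}

```bash
mkdir -p pics; cat > h.py <<'E'
import numpy as np, cv2
from cell import arm, viewer
def snap(n):
    p,d=viewer.snapshot(n); np.savez(f'/tmp/{n}.npz',p=p,d=d); return p,d
def cam(n):
    c=viewer.camera_params(n); f=210/np.tan(np.radians(c['fov_y'])/2)
    return c,f,cv2.Rodrigues(np.array(c['rvec'],float))[0],np.array(c['tvec'],float).ravel()
def ray(n,u,v):
    c,f,R,t=cam(n); q=np.array([(u-c['cx'])/f,(v-c['cy'])/f]); s=q.copy()
    for _ in range(20): s=q/(1+c['k1']*(s@s))
    return R.T@np.array([*s,1]), -R.T@t
def atz(n,u,v,z):
    d,o=ray(n,u,v); return o+d*(z-o[2])/d[2]
def proj(n,P):
    c,f,R,t=cam(n); X=np.atleast_2d(P)@R.T+t; s=X[:,:2]/X[:,2:]
    s=s*(1+c['k1']*(s**2).sum(1,keepdims=True)); return s*f+[c['cx'],c['cy']]
E
python3 - <<'E'
from h import *
for n in('top','scene'):
    p,d=snap(n); cv2.imwrite(f'pics/{n}0.png',cv2.resize(p[:,:,::-1],(800,600),interpolation=cv2.INTER_CUBIC)); print(viewer.camera_params(n))
print(arm.observe())
E
```

```text
{'fov_y': 50.77014817657304, 'cx': 274.3182757792624, 'cy': 205.87098301693538, 'k1': -0.045548976277219454, 'rvec': array([ 2.15759193, -2.13388801,  0.13127272]), 'tvec': array([0.13957702, 0.60168712, 0.99899355])}
{'fov_y': 50.40997895192335, 'cx': 280.20182924082195, 'cy': 217.5185240283557, 'k1': 0.019311248643988435, 'rvec': array([ 0.94894653, -2.10958347,  1.33529117]), 'tvec': array([0.46515447, 0.22187664, 0.60762283])}
{'time': 0.1, 'joint_positions': array([-1.27468761e+00,  9.18036798e-02,  1.23177232e+00, -2.86119352e-05,
        1.81976918e+00, -5.67035424e-02]), 'qvel': array([ 7.53484792e-05, -2.13246573e-04, -2.04487447e-03, -9.44063141e-05,
       -7.31492830e-04, -7.92451200e-04]), 'tau': array([ 2.48636999e-03, -4.47858882e+01, -4.07569098e+01,  7.00434018e-02,
        2.84468086e-02, -1.31542033e-04]), 'tcp_pos': array([ 0.20723467, -0.56280007,  0.22160403]), 'ee_rot': array([-3.13984138e+00, -7.16232444e-05,  3.52805174e-01]), 'contact_force': array([-0.31189345, -0.14044007,  0.23399487]), 'wrist_torque': array([ 0.02321767, -0.01323167, -0.02999097]), 'grip_force': 0.0, 'opening': 0.08764466534543101}
```

View pics/top0.png

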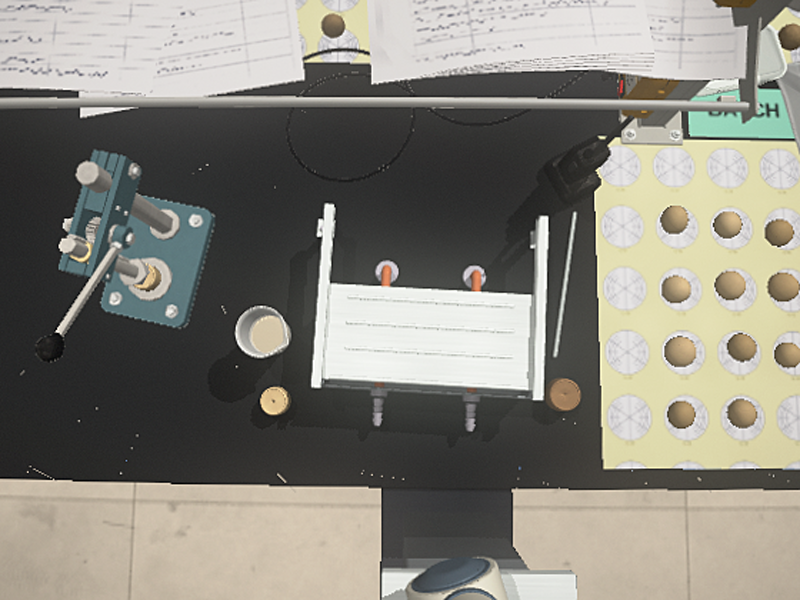

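View pics/scene0.png

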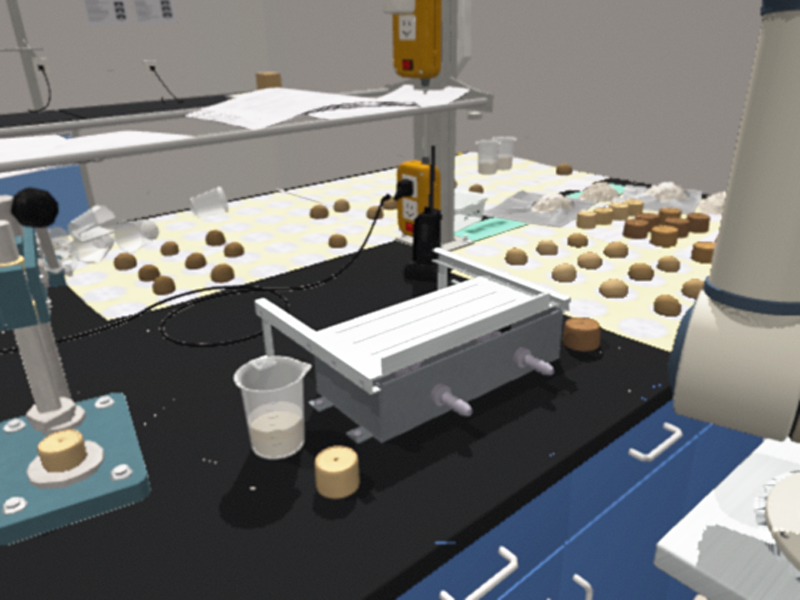

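The top view shows the box: left rail outer corners at about (312,386) front and (324,205) rear, right rail at (543,399) and (548,217), with the cover shut. A shelf runs behind it at row ~103. Next I fit the box pose.

```bash
cat >> h.py <<'E'
def fit2(L,W):
    L=np.array(L)[:,:2];W=np.array(W)[:,:2];lc=L.mean(0);wc=W.mean(0)
    l=(L-lc)@[1,1j];w=(W-wc)@[1,1j];a=np.angle((w*l.conj()).sum())
    R=np.array([[np.cos(a),-np.sin(a)],[np.sin(a),np.cos(a)]]);t=wc-R@lc
    return a,t,(L@R.T+t-W)*1000
E
python3 - <<'E'
from h import *
s=560/800
px=[(312,386),(324,205),(543,399),(548,217)]
L=[(-.076,.178),(.214,.178),(-.076,-.178),(.214,-.178)]
W=[atz('top',u*s,v*s,.096) for u,v in px]
a,t,r=fit2(L,W);print(a,t,r)
z=np.load('/tmp/top.npz');d=z['d'];c,f,R,tt=cam('top')
# depth-based heights of shelf bar and some others
for u,v in [(300,103),(430,340),(330,300),(262,315),(275,401),(565,395),(440,40),(600,103),(660,100)]:
    D,o=ray('top',u*s,v*s); q=d[int(v*s),int(u*s)]; print((u,v),np.round(o+D*q,3))
print('cam',o)
# overlay model
p=cv2.resize(z['p'][:,:,::-1],(1680,1260),interpolation=cv2.INTER_CUBIC)
Rb=np.array([[np.cos(a),-np.sin(a)],[np.sin(a),np.cos(a)]])
for poly in [[(-.076,.178,.096),(.214,.178,.096)],[(-.076,-.178,.096),(.214,-.178,.096)],[(-.075,.15,.107),(-.075,-.15,.107)],[(.075,.171,.084),(.075,-.171,.084)],[(-.132,.075,.045),(.2,.075,.035)],[(-.132,-.075,.045),(.2,-.075,.035)]]:
    P=[[*(Rb@np.array(q[:2])+t),q[2]] for q in poly]
    q=((proj('top',P)+.5)*3).astype(int); cv2.line(p,tuple(map(int,q[0])),tuple(map(int,q[1])),(0,0,255),1)
cv2.imwrite('pics/ov.png',p[390:990,560:1260])
E
```

```text
-0.044215506595302274 [0.51515086 0.08654993] [[-2.17987662  1.44945217]
 [ 1.93457053 -0.43137988]
 [-2.20514227 -0.89901019]
 [ 2.45044836 -0.11906209]]
(300, 103) [0.804 0.261 0.321]
(430, 340) [0.523 0.085 0.082]
(330, 300) [0.584 0.243 0.085]
(262, 315) [0.562 0.358 0.05 ]
(275, 401) [0.424 0.335 0.034]
(565, 395) [ 0.439 -0.138  0.03 ]
(440, 40) [0.883 0.086 0.335]
(600, 103) [ 0.807 -0.116  0.323]
(660, 100) [ 0.812 -0.192  0.322]
cam [0.46039056 0.13237252 1.07238766]
```

View pics/ov.png

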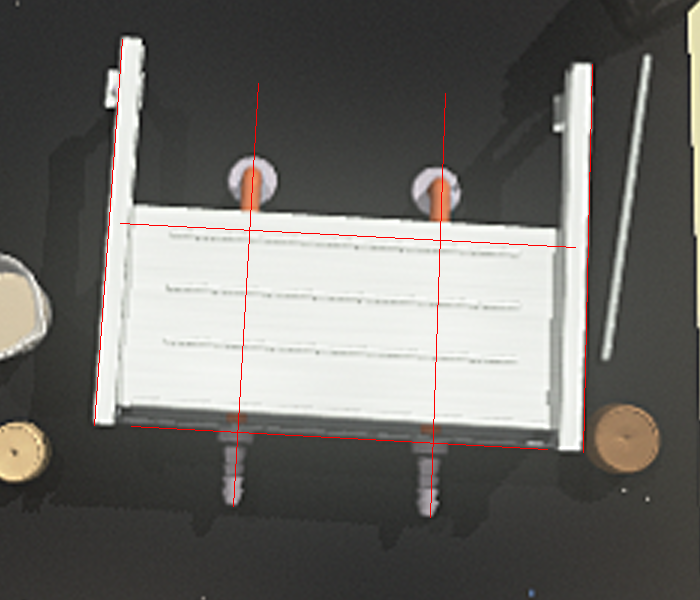

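The overlay matches the rails. The cover is about 12 mm open already. I'll close the fingers and go to the point in front of the cover edge, about (0.405, 0.091).

Call:
apply_moves([
  [[10, 33, 0, -0.02, 0], [10, 33, 0, -0.02, 0], [10, 33, 0, -0.02, 0], [10, 33, 0, -0.02, 0], [10, 33, 0, -0.02, 0]],
])

```text
time: 0.52
tcp_pos: [0.2573, -0.3964, 0.2219]
ee_rot: [-3.14, 0.0, 0.251]
contact_force: [0.8, -0.5, -0.2]
opening: 0.0581
grip_force: 0.0
```

Call:
apply_moves([
  [[10, 33, 0, -0.02, 0], [10, 33, 0, -0.02, 0], [10, 33, 0, -0.02, 0], [10, 33, 0, -0.02, 0], [10, 33, 0, -0.02, 0]],
])

```text
time: 0.93
tcp_pos: [0.3073, -0.2314, 0.2223]
ee_rot: [-3.141, 0.0, 0.151]
contact_force: [0.4, -0.6, -1.1]
opening: 0.0246
grip_force: 0.0
```

Call:
apply_moves([
  [[10, 33, 0, -0.02, 0], [10, 33, 0, -0.02, 0], [10, 33, 0, -0.02, 0], [10, 33, 0, -0.02, 0], [10, 33, 0, -0.02, 0]],
])

```text
time: 1.35
tcp_pos: [0.3572, -0.0664, 0.2224]
ee_rot: [3.142, -0.0, 0.052]
contact_force: [0.8, -0.1, -0.7]
opening: 0.0002
grip_force: 0.0
```

Call:
apply_moves([
  [[10, 33, 0, -0.02, 0], [10, 33, 0, -0.02, 0], [10, 33, 0, -0.02, 0], [10, 33, 0, -0.02, 0], [0, 0, 0, 0, 0]],
])

```text
time: 1.77
tcp_pos: [0.3976, 0.0687, 0.2217]
ee_rot: [-3.139, 0.001, -0.022]
contact_force: [0.7, -0.4, -0.0]
opening: 0.0005
grip_force: 0.0
```

Call:
apply_moves([
  [[2, 6, -30, -0.02, 0], [2, 6, -30, 0, 0], [2, 5, -30, 0, 0], [0, 4, -25, 0, 0], [0, 0, -13, 0, 0]],
])

```text
time: 2.18
tcp_pos: [0.4015, 0.0848, 0.0907]
ee_rot: [3.141, 0.005, -0.047]
contact_force: [-0.0, 0.4, -0.1]
opening: 0.0001
grip_force: 0.0
```

Call:
apply_moves([
  [[8, 0, 0, 0, 0], [8, 0, 0, 0, 0], [6, 0, 0, 0, 0], [6, 0, 0, 0, 0], [6, 0, 0, 0, 0]],
])

```text
time: 2.6
tcp_pos: [0.4391, 0.0847, 0.0963]
ee_rot: [-3.141, -0.003, -0.048]
contact_force: [-0.2, 0.2, 0.8]
opening: 0.0004
grip_force: 0.0
```

Call:
apply_moves([
  [[8, -0.4, 0, 0, 0], [8, -0.4, 0, 0, 0], [8, -0.4, 0, 0, 0], [8, -0.4, 0, 0, 0], [8, -0.4, 0, 0, 0]],
])

```text
time: 3.02
tcp_pos: [0.478, 0.083, 0.0947]
ee_rot: [-3.142, 0.0, -0.047]
contact_force: [-3.9, 0.7, 2.4]
opening: 0.0003
grip_force: 2.0
```

Call:
apply_moves([
  [[9, -0.4, 0, 0, 0], [9, -0.4, 0, 0, 0], [9, -0.4, 0, 0, 0], [9, -0.4, 0, 0, 0], [9, -0.4, 0, 0, 0]],
])

```text
time: 3.43
tcp_pos: [0.5232, 0.0808, 0.0946]
ee_rot: [3.141, 0.0, -0.047]
contact_force: [-4.7, 0.1, 3.8]
opening: 0.0005
grip_force: 2.0
```

Call:
apply_moves([
  [[6, -0.3, 0, 0, 0], [6, -0.3, 0, 0, 0], [5, -0.2, 0, 0, 0], [5, -0.2, 0, 0, 0], [3, 0, 0, 0, 0]],
])

```text
time: 3.85
tcp_pos: [0.5478, 0.0797, 0.0944]
ee_rot: [3.141, 0.0, -0.047]
contact_force: [-3.6, -1.9, 2.0]
opening: 0.0003
grip_force: 1.7
```

Call:
apply_moves([
  [[3, 0, 0, 0, 0], [3, 0, 0, 0, 0], [3, 0, 0, 0, 0], [0, 0, 0, 0, 0]],
])

```text
time: 4.18
tcp_pos: [0.5569, 0.0799, 0.0944]
ee_rot: [-3.142, -0.001, -0.047]
contact_force: [-0.6, -0.6, -0.7]
opening: 0.0007
grip_force: 0.3
```

Call:
apply_moves([
  [[2, 0, 0, 0, 0], [2, 0, 0, 0, 0], [2, 0, 0, 0, 0], [2, 0, 0, 0, 0]],
])

```text
time: 4.52
tcp_pos: [0.5643, 0.0798, 0.0944]
ee_rot: [3.141, 0.001, -0.047]
contact_force: [-3.1, -3.1, -0.4]
opening: 0.0004
grip_force: 1.6
```

Call:
apply_moves([
  [[2, 0, 0, 0, 0], [2, 0, 0, 0, 0], [1, 0, 0, 0, 0], [0, 0, 0, 0, 0]],
])

```text
time: 4.85
tcp_pos: [0.5658, 0.0798, 0.0945]
ee_rot: [3.141, 0.009, -0.047]
contact_force: [-19.8, -3.2, 7.1]
opening: 0.0004
grip_force: 9.4
```

Stop reached at 20 N. I'll back off and raise clear to look.

Call:
apply_moves([
  [[-10, 0, 0, 0, 0], [-20, 0, 10, 0, 0], [-25, 0, 30, 0, 0], [-25, 0, 30, 0, 0], [-25, 0, 25, 0, 0]],
])

```text
time: 5.27
tcp_pos: [0.4642, 0.0805, 0.1917]
ee_rot: [-3.14, -0.003, -0.047]
contact_force: [0.5, 0.7, 0.6]
opening: 0.0003
grip_force: 0.0
```

Call:
apply_moves([
  [[-25, 0, 0, 0, 0], [-30, 0, 0, 0, 0], [-20, 0, 0, 0, 0], [-10, 0, 0, 0, 0]],
])

```text
time: 5.6
tcp_pos: [0.3786, 0.0806, 0.191]
ee_rot: [-3.14, -0.004, -0.046]
contact_force: [-0.3, -0.4, -0.3]
opening: 0.0005
grip_force: 0.0
```

```bash
python3 - <<'E'
from h import *
p,d=snap('top'); q=cv2.resize(p[:,:,::-1],None,fx=4,fy=4,interpolation=cv2.INTER_CUBIC)
cv2.imwrite('pics/top1.png',q[560:1160,800:1600])
E
```

```text
(no output)
```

View pics/top1.png

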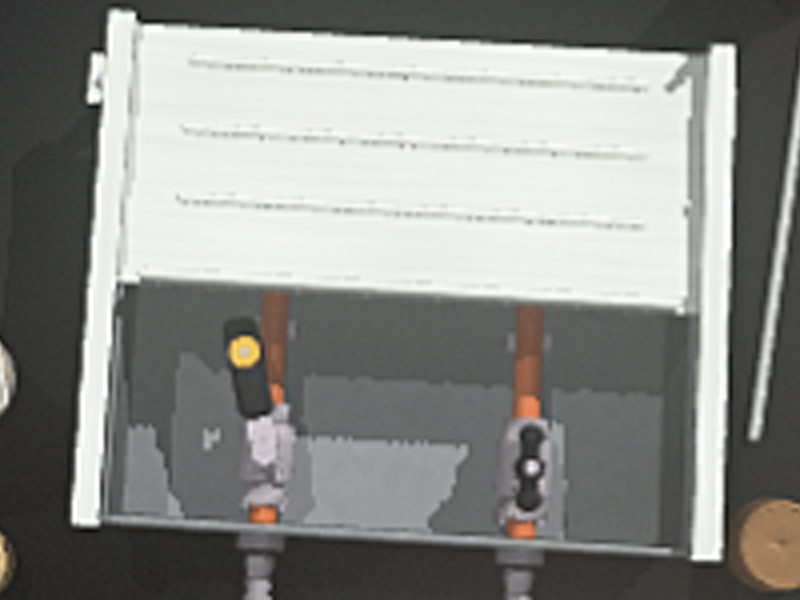

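The cover is open. The tagged lever is the left one: tag at (244,351), hub near (264,440), already turned a little. The wing is on the right at (532,467).

```bash
python3 - <<'E'
from h import *
g=lambda u,v,z:atz('top',(800+u+.5)/4-.5,(560+v+.5)/4-.5,z)
L=[(-.076,.178),(.06,.15),(-.076,-.178),(-.03,-.075),(.06,-.15)]
W=[g(73,526,.096),g(140,277,.107),g(722,560,.096),g(532,467,.078),g(665,302,.107)]
L=[L[0],L[2],L[3]];W=[W[0],W[2],W[3]]
a,t,r=fit2(L,W);print(a,t,r)
a0=-.0442;t0=np.array([.5152,.0865])
tag=g(244,351,.071)[:2];print('tag',tag)
for a,t in((a,t),(a0,t0)):
    R=np.array([[np.cos(a),-np.sin(a)],[np.sin(a),np.cos(a)]])
    hub=R@[-.03,.075]+t; v=tag-hub; print('hub',hub,np.linalg.norm(v),np.arctan2(v[1],v[0])-a)
    for th in np.append(np.linspace(.2,1.571,8),1.62):
        c=R@(np.array([np.cos(th),np.sin(th)])*.055+np.array([np.sin(th),-np.cos(th)])*.0235)+hub; print(round(th,2),np.round(c*1000,1))
print(arm.observe()['tcp_pos'])
E
```

```text
-0.040421164134494814 [0.51589926 0.08736713] [[-0.09467247  0.9086236 ]
 [-0.09356233 -0.35550479]
 [ 0.1882348  -0.55311881]]
tag [0.5465318 0.1763171]
hub [0.48895453 0.16351817] 0.05898266140813372 0.2591559300068841
0.2 [547.  149.1]
0.4 [548.7 160.6]
0.59 [548.1 172.3]
0.79 [545.3 183.7]
0.98 [540.3 194.2]
1.18 [533.3 203.6]
1.38 [524.7 211.5]
1.57 [514.6 217.5]
1.62 [512.  218.7]
hub [0.48854322 0.16275232] 0.05955399662163648 0.27398971970751784
0.2 [546.5 148.1]
0.4 [548.3 159.6]
0.59 [547.7 171.3]
0.79 [544.9 182.7]
0.98 [540.  193.3]
1.18 [533.1 202.7]
1.38 [524.4 210.6]
1.57 [514.4 216.7]
1.62 [511.8 217.9]
[0.37819616 0.08063852 0.19114997]
```

Call:
apply_moves([
  [[33, 10, 0, 0, 0], [33, 10, 0, 0, 0], [33, 10, 0, 0, 0], [33, 10, 0, 0, 0], [33, 9, 0, 0, 0]],
])

```text
time: 6.07
tcp_pos: [0.5471, 0.1302, 0.1896]
ee_rot: [-3.14, -0.002, -0.047]
contact_force: [-0.1, -0.0, 1.1]
opening: 0.0007
grip_force: 0.0
```

Call:
apply_moves([
  [[0, 0, -30, 0, 0], [0, 0, -30, 0, 0], [0, 0, -30, 0, 0], [0, 0, -25, 0, 0], [0, 0, -17, 0, 0]],
])

```text
time: 6.48
tcp_pos: [0.5442, 0.1293, 0.0541]
ee_rot: [-3.141, 0.002, -0.047]
contact_force: [-0.2, 0.9, -0.4]
opening: 0.0003
grip_force: 0.0
```

Call:
apply_moves([
  [[0, 4, 0, 0.05, 0], [0, 5, 0, 0.05, 0], [1, 5, 0, 0.05, 0], [0, 5, 0, 0.05, 0], [0, 0, 0, 0, 0]],
])

```text
time: 6.9
tcp_pos: [0.5464, 0.1492, 0.0575]
ee_rot: [-3.14, -0.002, 0.155]
contact_force: [0.6, -0.1, -0.4]
opening: 0.0002
grip_force: 0.0
```

Call:
apply_moves([
  [[1, 6, 0, 0.1, 0], [1, 6, 0, 0.1, 0], [0, 6, 0, 0.1, 0], [-1, 6, 0, 0.1, 0], [0, 0, 0, 0, 0]],
])

```text
time: 7.32
tcp_pos: [0.5473, 0.172, 0.0576]
ee_rot: [3.14, -0.001, 0.555]
contact_force: [1.7, -0.5, -0.5]
opening: 0.0005
grip_force: 0.7
```

Call:
apply_moves([
  [[-1, 6, 0, 0.1, 0], [-2, 5.5, 0, 0.1, 0], [-2, 5.5, 0, 0.1, 0], [-3, 5, 0, 0.1, 0], [0, 0, 0, 0, 0]],
])

```text
time: 7.73
tcp_pos: [0.539, 0.1941, 0.0576]
ee_rot: [3.14, -0.001, 0.953]
contact_force: [2.1, 0.1, -0.9]
opening: 0.0007
grip_force: 0.8
```

Call:
apply_moves([
  [[-3, 5, 0, 0.1, 0], [-4, 4.5, 0, 0.1, 0], [-4, 4, 0, 0.1, 0], [-4.5, 4, 0, 0.1, 0], [0, 0, 0, 0, 0]],
])

```text
time: 8.15
tcp_pos: [0.5231, 0.2114, 0.0577]
ee_rot: [3.141, -0.0, 1.351]
contact_force: [1.0, -0.9, -0.4]
opening: 0.0007
grip_force: 0.4
```

Call:
apply_moves([
  [[-4.5, 3, 0, 0.1, 0], [-4.5, 3, 0, 0.1, 0], [-2, 0.5, 0, 0, 0], [0, 0, 0, 0, 0]],
])

```text
time: 8.48
tcp_pos: [0.5126, 0.2175, 0.0579]
ee_rot: [3.14, 0.0, 1.544]
contact_force: [3.4, -3.1, -0.6]
opening: 0.0003
grip_force: 2.0
```

Call:
apply_moves([
  [[-2, 0, 0, 0, 0], [-2, 0, 0, 0, 0], [0, 0, 0, 0, 0]],
])

```text
time: 8.73
tcp_pos: [0.5123, 0.2175, 0.0581]
ee_rot: [3.131, -0.001, 1.544]
contact_force: [18.2, -0.7, -8.8]
opening: 0.0006
grip_force: 9.1
```

The lever is at its stop (18 N). Now back off, lift, clear away and check.

Call:
apply_moves([
  [[8, 0, 0, 0, 0], [10, 0, 0, 0, 0], [0, -2, 30, 0, 0], [0, 0, 35, 0, 0], [0, 0, 35, 0, 0]],
])

```text
time: 9.15
tcp_pos: [0.5249, 0.216, 0.1575]
ee_rot: [-3.137, -0.0, 1.546]
contact_force: [0.4, 0.1, 0.3]
opening: 0.0003
grip_force: 0.0
```

Call:
apply_moves([
  [[0, 0, 35, 0, 0], [-30, -20, 10, 0, 0], [-35, -20, 0, 0, 0], [-35, -20, 0, 0, 0], [-35, -20, 0, 0, 0]],
])

```text
time: 9.57
tcp_pos: [0.3893, 0.1358, 0.2026]
ee_rot: [-3.14, -0.001, 1.547]
contact_force: [-0.8, -1.2, 0.9]
opening: 0.001
grip_force: 0.0
```

Call:
apply_moves([
  [[-10, -35, 0, 0, 0], [0, -35, 0, 0, 0], [0, -35, 0, 0, 0], [0, -35, 0, 0, 0], [0, 0, 0, 0, 0]],
])

```text
time: 9.98
tcp_pos: [0.3804, -0.0085, 0.2028]
ee_rot: [-3.142, 0.001, 1.54]
contact_force: [-0.3, 0.1, -0.1]
opening: 0.0004
grip_force: 0.0
```

```bash
python3 - <<'E'
from h import *
p,d=snap('top'); q=cv2.resize(p[:,:,::-1],None,fx=3,fy=3,interpolation=cv2.INTER_CUBIC)
cv2.imwrite('pics/top2.png',q[400:1000,480:1280])
E
```

```text
(no output)
```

View pics/top2.png

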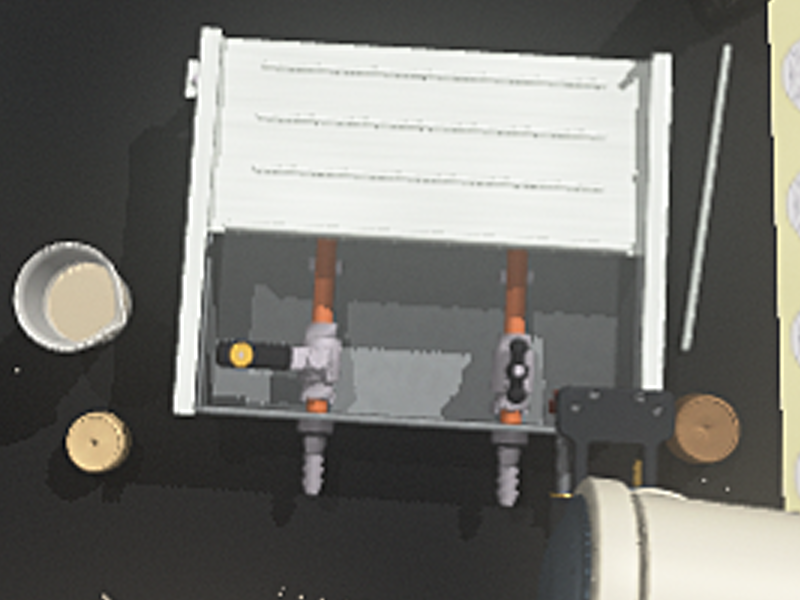

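The lever stands square across its pipe (tag at (241,354), hub at (320,358), parallel to the rim). The cover is at its stop, the wing is still along its pipe, and the surrounding objects look unmoved.

```bash
python3 -c "
from cell import arm
print(arm.hand_in())"
```

```text
the job is handed in; nothing more can be done
None
```

I pushed the cover back to its stop, then pushed the tagged lever left to its stop so it stands square across its pipe; the wing valve and the things round the box look unmoved in the last picture, and the job is handed in at about 10 s.

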